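# Hold the sprung gate of a guinea-pig run ajar past its sagging bolt

### The job

The gate of the guinea-pig run is next for paint and I need its latch edge free. First press the raised edge of the loose step panel down until the panel lies level in its frame, so that the gate can swing over it; then lift the sagging bolt clear of the bent-up edge of its keeper while you draw it right back, pull the gate about 30 degrees open and finish still holding it there, because its spring hinges shut it as soon as you let go. Do not disturb the paint pots and other things lying about.

Things in the scene. Friction and masses are not known exactly. Their poses are not given: they have to be found in the camera images.
- run: Fixed corner section of a green wooden guinea-pig run with coloured slats, open above, posts 206 mm high. Origin on the table under mid gateway; -x points out of the front, +y along the front from hinge post (centre y -141 mm) to latch post (y +135, front face x -9). A slatted bay goes on to y +299; a slatted side goes back from the hinge post to x +310.
- step_frame (a point): Middle of the step's recess floor in front of the gateway, 24 mm above the table (axes of the run). The recess is 124 mm (x) by 208 mm (y); the rim round it, 10 mm wide, stands 33 mm above the table.
- step_panel: Loose striped plywood panel, 118 x 202 x 9 mm, 0.1 to 0.2 kg, in the step's recess. Origin: centre of its underside; -x to its outer edge, away from the gate; z normal to its face. At the start the inner edge lies on the recess floor, the outer edge stands 16 mm too high (tilt 0.14 rad) and fouls the gate. Seated, it lies level on the recess floor, its top 33 mm above the table.
- panel_edge (a point): The place to press: on the panel's upper face, mid outer edge, 10 mm in from it, 120 mm in front of the gate. Below, 80 mm either side, two tight dowels hold the edge up; each slides down under about 4 N and stays where it is pushed. 8 to 10 N here drives both home.
- gate (a joint): Opening angle of the gate in rad: 0 shut, growing as the latch edge comes out over the step (to the run's -x), at most 1.2. Spring hinges pull it shut at all times: 0.30 N m at 0, 0.56 N m at 0.52 rad (30 degrees).
- gate_leaf: The yellow gate with slats, 0.45 kg, carrying the bolt. Origin on the hinge axis at table height; y runs along the gate from hinge to latch edge (5 to 240 mm), its front face is the plane x = 0, -x out of the front. It is 18 mm thick and reaches from 38 to 200 mm above the table. Its top rail can be pinched from above.
- gate_hinge (a point): Fixed point on the vertical hinge axis, 170 mm above the table (axes of the run).
- latch_edge (a point): Top of the gate's latch edge, mid thickness, 240 mm from the hinge axis, 200 mm above the table (axes of the gate).
- bolt (a joint): How far the bolt is drawn, in m: 0 home, 0.042 right back against its stop. It slides along its length towards the hinges with about 1 N friction and stays where it is left. Past 0.022 its nose is out of the keeper; past 0.032 it is behind the gate's latch edge.
- bolt_lift (a joint): Lift of the sagging bolt in rad about its rear guide (45 mm from the hinge axis, 170 mm above the table): 0 as it hangs, nose 0.05 rad low; 0.05 level; 0.10 the limit. Falls back by itself; 1 to 2 N at the knob lifts it. It must be over 0.037 (5 mm at the knob; level takes 7 mm, the limit 14) while joint bolt goes from 0.007 to 0.021, or the nose catches.
- knob (a point): Grip point of the bolt, on the axis of its brass stem: 14 mm thick, standing out of the gate's front from 18 to 64 mm off its face, ending in a 20 mm ball. The point is 46 mm off the face, 185 mm from the hinge axis with the bolt home, 163 mm above the table; moves with the bolt. Pinch from above, fingers closing along the bolt. Axes: y along the bolt to its nose, -x out along the stem.
- nose (a point): Lower end of the bolt's drooped nose, 15 mm below the bolt's axis, 218 mm from the rear guide with the bolt home. It hangs in the keeper behind the bent-up edge, 7.5 mm lower than its top.
- keeper_lip (a point): Middle of the top of the keeper's bent-up edge, on its gate side, 151.5 mm above the table. The keeper is a steel tray on the latch post, open above; its front flange keeps the gate shut while the bolt is in. Keeper and bolt guides stick out at most 30 mm from the gate's face.
- paint_tin: Bystander: pink open paint tin, 92 mm across, 98 mm high, on the table in front of the slatted bay. Origin under its centre.
- water_cup: Bystander: white plastic cup, 68 mm across, 50 mm high, on the table behind the gate. Origin under its centre.
- tile_a: Bystander: plain wooden tile 62 x 62 x 10 mm on the table just beyond the step. Origin under its centre.
- tile_b: Bystander: wooden tile like tile_a, on the painting board to the robot's left.
- tile_c: Bystander: wooden tile like tile_a, on the painting board to the robot's left.
- paint_jar: Bystander: closed glass paint jar, 74 mm across, 140 mm high, to the robot's left. Origin under its centre.
- brush: Bystander: paint brush 200 mm long with a pink handle, lying flat.
- ear_muffs: Bystander: red and black ear defenders lying flat, about 180 mm wide.
Mind the look-alikes: they are no part of the job. Several things have the shape of the step_panel; the one meant has the colours described above.

How it is judged (in metres and radians):
On the way, in this order (a step that is already met when the one before it is completed fails the run):
1. the step panel is pressed level and seated in its frame while the bolt is still home (angle between step_panel's own z axis and vertical below 0.035 rad and z of step_panel in the frame of run between 0.02 and 0.0275 m and value of joint bolt below 0.015 m), for 0.2 s.
2. the bolt is drawn right back, clear of keeper and post (value of joint bolt above 0.032 m), for 0.2 s.
3. the gate is held ajar (value of joint gate between 0.35 and 0.7 rad), for 0.2 s.
At the end, for the whole second after the job is handed in: The fingers hold the gate still between 20 and 40 degrees open (0.35 to 0.70 rad, over 1 N on gate or bolt), not jammed on the panel; the bolt is drawn at least 32 mm; the step panel lies in its recess, level within 2 degrees and at most 3.5 mm above the recess floor (all of step 3 and velocity of joint gate between -0.05 and 0.05 rad/s and value of joint bolt above 0.032 m and contact force between the fingers and gate_leaf above 1 N and contact force between gate_leaf and step_panel below 0.3 N and angle between step_panel's own z axis and vertical below 0.035 rad and z of step_panel in the frame of run between 0.02 and 0.0275 m); the arm keeps its last pose, push and grip.
It fails at once if a bystander is pushed more than 30 mm from its place (distance of any of paint_tin, water_cup, tile_a, tile_b, tile_c, paint_jar, brush, ear_muffs from where it was at the start of the episode above 0.03 m).
It fails at once if the paint tin, the cup or the jar is tipped over (angle between any of paint_tin, water_cup, paint_jar's own z axis and vertical above 0.5 rad).
It also fails if it takes over 48 s, if anything falls off the work surface, if the arm or the gripper's body presses on something with over 40 N, if the wrist force passes 120 N, or if a joint passes its speed limit or range.

### The arm

A 6-joint arm with a two-finger parallel gripper is mounted at the origin on the work surface. World frame = base frame: x ahead of the robot, y to its left, z up, the work surface at z = 0. Lengths are in m, angles in degrees, forces in N, time in s.
With the tool pointing down it reaches from about 0.275 to 0.85 m from the base axis. Payload 5.2 kg.
Tool frame: the origin (TCP) lies midway between the tips of the shut fingers; the grasp point (between the pads) lies hold_point_z behind it (hold_point_z is the distance from the TCP to the grasp point, in m); z points along the fingers, y is the line along which they close (so a half turn about z gives the same grasp; the last joint's range is limited). The gripper opens to 85 mm and grips with 20 to 120 N. Pads are 22 mm wide; open, the fingers measure 114 mm over their backs; the gripper's body (76 mm by 85 mm) begins 54 mm behind the grasp point. The pads swing forward as they close: fully open they stand 13 mm farther back than shut.
Start: joints at [-77.166, 14.817, 87.949, -0, 77.235, -11.62], TCP at [0.228, -0.501, 0.231] pointing down, gripper open.
Joint ranges: [-179.93, 179.93], [-52.35, 119.4], [10.71, 147.94], [-69.91, 249.91], [12.55, 155.21], [-178.61, 178.61]. Speed limits (degrees/s): [147.25, 147.25, 180, 180, 180, 180].

### API

Orientations are given as a 3x3 rotation matrix whose columns are the frame's x, y, z axes.
In Python, from plant import * gives the robot as it stands.
- The arm moves only by the tool drive_tool, never from a script. Its argument "moves" is a list of rows, each an object of numbers: "ax", "ay", "az": the turn, a rotation vector about the world's x, y, z in rad; "tx", "ty", "tz": the shift along the world's x, y, z in mm; "gripper": the opening, from 0 (shut) to 1 (fully open). A call has 1 to 12 rows; each row shifts and turns the commanded pose from where the row before left it; what a row does not reach is not made up. A row lasts 1/12 s, in which the tool goes at most 41.7 mm and 7.16 degrees, less where a joint would pass 70% of its speed; a pose out of reach is approached as far as the arm can. A call is refused whole if a number of a shift passes 41.7 or a number of a turn 0.125, either way. A call with a gripper value outside its range is refused whole. The fingers move at their own pace and stop on an object; "squeeze" is the grip in N (left out, the last holds). Time passes only in rows, so rows that do not move let the fingers close. It gives the time, the measured TCP pose, the force, the opening and the grip force at its end, in the units of the state.
- state(): the state, without advancing time (a new reading comes with each control period).
- capture(name): name is "side" or "top" or "wrist"; returns (picture, depth): 480x640x3 uint8, red, green, blue; 480x640 float32, m along the optical axis (not along the pixel's ray), 0 where there is no reading.
- get_calibration(name): a dict with "intrinsics" (3x3 intrinsics, pixels), "view" (4x4, takes a point from world to camera coordinates); the wrist camera has in their place "tool_from_camera" (4x4, takes a point from camera to tool coordinates, whose origin is the TCP and whose axes are the flange's). Camera axes: x right, y down, z forward; pixel columns grow to the right and rows downward; lengths in m; the calibration is good to about 2 mm. A picture is of the moment at which its call begins: read the wrist's pose just before it. get_calibration takes no time and is no camera call.
- close_job(): hands the job in; it is judged then, once.
The state is a dict: "t": time; "joints": joint angles; "joint_vel": joint speeds; "joint_torque": joint torques, N m; "tool_pos": TCP position; "orientation": TCP orientation; "contact_force": force on the tool from outside, world axes, zero at the start; "torque": the same for the moment, N m; "finger_gap": opening from 0.0 (shut) to 1.0 (fully open); "gripper_force": force on a finger pad.
Only numpy, scipy, OpenCV 4.12 (cv2) and the standard library are available. Lean on these libraries where they do the work, as an engineer would, in place of code of your own. Each camera call takes 0.05 s, during which the arm holds its last target. There are 200 camera calls.

## Working session

There is one attempt and no reset: what is moved stays moved. The work goes in short steps, Python scripts to look and compute and a tool call to move; the robot and the scene stay as the last step left them, time stands still between calls to the robot, and variables do not carry over. Pictures are saved under pics/ and viewed, at most 10 in all, crops included, and the job is handed in when it is done.

Besides the shell and the picture viewer there is one more tool, called after "Emit:" by a JSON object that holds its "op" and its "data", one argument or row to a line. drive_tool: Moves the arm, as the interface text tells. Its arguments: {"type":"object","properties":{"moves":{"type":"array","items":{"type":"object","properties":{"ax":{"type":"number"},"ay":{"type":"number"},"az":{"type":"number"},"tx":{"type":"number"},"ty":{"type":"number"},"tz":{"type":"number"},"gripper":{"type":"number"}}}},"squeeze":{"type":"number"}},"required":["moves"]}

```bash
mkdir -p pics; ls; cat > h.py <<'E'
from plant import *
import numpy as np, cv2
def cam(n):
    c=get_calibration(n)
    if 'view' in c: return np.array(c['intrinsics']),np.linalg.inv(np.array(c['view']))
    s=state();T=np.eye(4);T[:3,:3]=s['orientation'];T[:3,3]=s['tool_pos']
    return np.array(c['intrinsics']),T@np.array(c['tool_from_camera'])
def cap(n,tag):
    K,T=cam(n);p,d=capture(n)
    cv2.imwrite(f'pics/{tag}.png',p[:,:,::-1]);np.savez(f'{tag}.npz',p=p,d=d,K=K,T=T)
def cloud(tag):
    z=np.load(tag+'.npz');d,K,T=z['d'],z['K'],z['T']
    v,u=np.mgrid[:480,:640];P=np.stack([(u-K[0,2])/K[0,0]*d,(v-K[1,2])/K[1,1]*d,d],-1)
    W=P@T[:3,:3].T+T[:3,3];W[d<=0]=np.nan
    return z['p'],W
E
python3 - <<'E'
from h import *
cap('side','s1');cap('top','t1')
a=cv2.imread('pics/s1.png');b=cv2.imread('pics/t1.png')
s=state();print(s);print(get_calibration('wrist'))
try: print(hold_point_z)
except Exception as e: print(e)
for n in('s1','t1'):
  z=np.load(n+'.npz');print(z['T'].round(3))
E
```

```text
pics
{'t': 0.1, 'joints': array([-7.71664692e+01,  1.48568896e+01,  8.80064219e+01, -1.11681859e-03,
        7.72326499e+01, -1.16210612e+01]), 'joint_vel': array([-0.10286487, -0.09057834, -0.16351434,  0.05449703, -0.00469174,
       -0.05297861]), 'joint_torque': array([ 1.84005257e-03, -4.46971679e+01, -2.91248453e+01, -3.29357908e-04,
        6.19496815e-03,  1.17379071e-05]), 'tool_pos': array([ 0.22757888, -0.50018466,  0.23052953]), 'orientation': array([[ 9.10287909e-01,  4.13975566e-01, -3.90549785e-04],
       [ 4.13975628e-01, -9.10286508e-01,  1.62878103e-03],
       [ 3.18763350e-04, -1.64433777e-03, -9.99998597e-01]]), 'contact_force': array([0.93977834, 0.10215787, 0.50567802]), 'torque': array([ 0.02059454, -0.0012661 , -0.00162376]), 'gripper_force': 0.0, 'finger_gap': 1.001516829690761}
{'intrinsics': array([[388.42658302,   0.        , 317.24326383],
       [  0.        , 388.42658302, 239.59678604],
       [  0.        ,   0.        ,   1.        ]]), 'tool_from_camera': array([[-5.90732604e-04, -9.66352819e-01, -2.57219518e-01,
         6.52926181e-02],
       [ 9.99999821e-01, -5.46461848e-04, -2.43595632e-04,
         8.28408935e-04],
       [ 9.48386725e-05, -2.57219616e-01,  9.66352969e-01,
        -1.42929530e-01],
       [ 0.00000000e+00,  0.00000000e+00,  0.00000000e+00,
         1.00000000e+00]])}
0.0187
[[-0.776 -0.47   0.421 -0.082]
 [-0.631  0.588 -0.506  0.878]
 [-0.009 -0.658 -0.753  1.278]
 [ 0.     0.     0.     1.   ]]
[[-0.000e+00 -9.890e-01  1.480e-01  3.250e-01]
 [-1.000e+00 -1.000e-03 -7.000e-03  1.120e-01]
 [ 7.000e-03 -1.480e-01 -9.890e-01  1.646e+00]
 [ 0.000e+00  0.000e+00  0.000e+00  1.000e+00]]
```

View pics/s1.png

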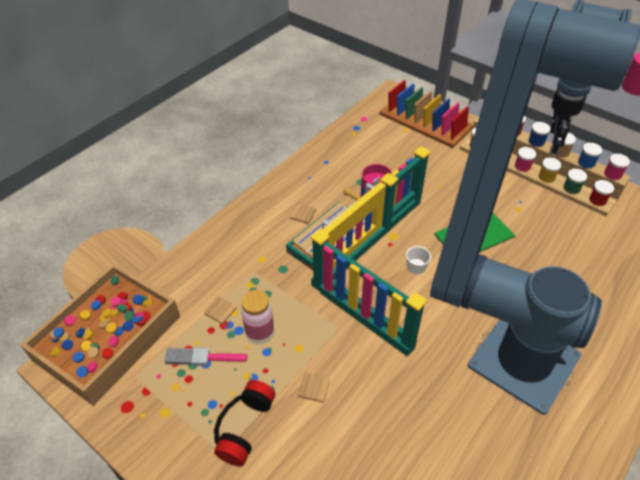

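View pics/t1.png

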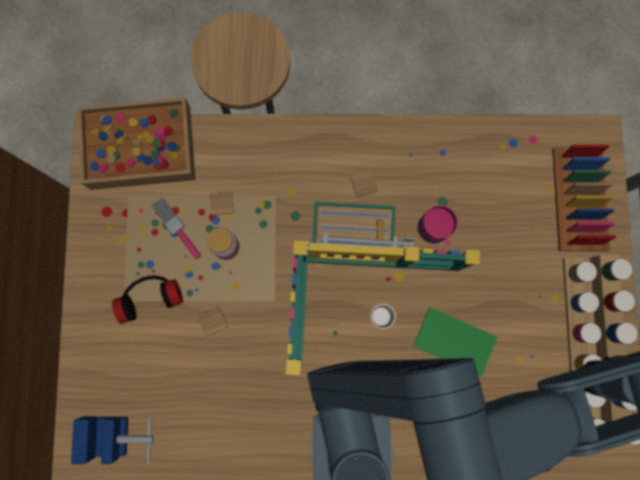

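The side view shows the run mid-table with the step on its far side. In the top view:
- The hinge post is at (300,247), the latch post at (412,254), the bay end post at (473,257) and the back post at (293,367).
- The striped panel is in the step at (355,222), with the knob at (380,228).
- The look-alike is the green board at (455,340).

Next I'll enlarge the panel to confirm it and measure the posts.

```bash
python3 - <<'E'
from h import *
p,W=cloud('t1')
hsv=cv2.cvtColor(p,cv2.COLOR_RGB2HSV)
z=W[...,2]
m=((z>.19)&(z<.225)&(hsv[...,0]>20)&(hsv[...,0]<32)&(hsv[...,1]>120)).astype(np.uint8)
n,l,st,c=cv2.connectedComponentsWithStats(m)
for i in range(1,n):
    if st[i,4]>20: print(c[i].round(1),st[i],np.nanmedian(W[l==i],0).round(4),np.nanmin(W[l==i],0).round(3),np.nanmax(W[l==i],0).round(3))
for u,v in [(380,222),(380,228),(379,236),(355,215),(355,230),(330,222),(318,210),(392,210),(318,240),(363,186),(438,224)]: print(u,v,W[v,u].round(4))
cv2.imwrite('pics/t1c.png',cv2.resize(p[190:280,285:445,::-1],(800,450),interpolation=cv2.INTER_CUBIC))
E
```

```text
[300.1 247.2] [294 240  14  15 179] [0.5318 0.134  0.2069] [0.515 0.117 0.197] [0.55  0.149 0.214]
[356.2 249. ] [309 243  95  13 696] [ 0.528  -0.0049  0.2004] [ 0.513 -0.122  0.19 ] [0.544 0.112 0.209]
[411.5 253.4] [405 247  14  14 191] [ 0.5166 -0.1409  0.2071] [ 0.499 -0.158  0.199] [ 0.533 -0.123  0.218]
[427.6 250.5] [423 249  10   4  39] [ 0.5258 -0.1835  0.1947] [ 0.521 -0.195  0.19 ] [ 0.53  -0.172  0.205]
[472.4 256.6] [466 250  14  14 194] [ 0.5082 -0.2908  0.2069] [ 0.492 -0.31   0.198] [ 0.526 -0.275  0.216]
[292.3 296.4] [291 292   4  10  34] [0.412  0.1535 0.196 ] [0.4   0.149 0.191] [0.422 0.156 0.202]
[289.2 347.9] [288 343   4  11  34] [0.2864 0.16   0.1972] [0.275 0.155 0.191] [0.298 0.163 0.202]
[293.4 366.8] [286 360  15  15 202] [0.2418 0.1487 0.2064] [0.225 0.133 0.199] [0.258 0.167 0.215]
380 222 [ 0.6012 -0.0686  0.1743]
380 228 [ 0.5866 -0.069   0.1691]
379 236 [ 0.5661 -0.0661  0.1686]
355 215 [ 0.6441 -0.0151  0.05  ]
355 230 [ 0.603  -0.0151  0.0449]
330 222 [0.6252 0.0539 0.0456]
318 210 [0.6627 0.0867 0.028 ]
392 210 [ 0.6624 -0.1205  0.0307]
318 240 [0.5762 0.087  0.0373]
363 186 [ 0.7362 -0.042   0.0107]
438 224 [ 0.6173 -0.2416  0.0601]
```

View pics/t1c.png

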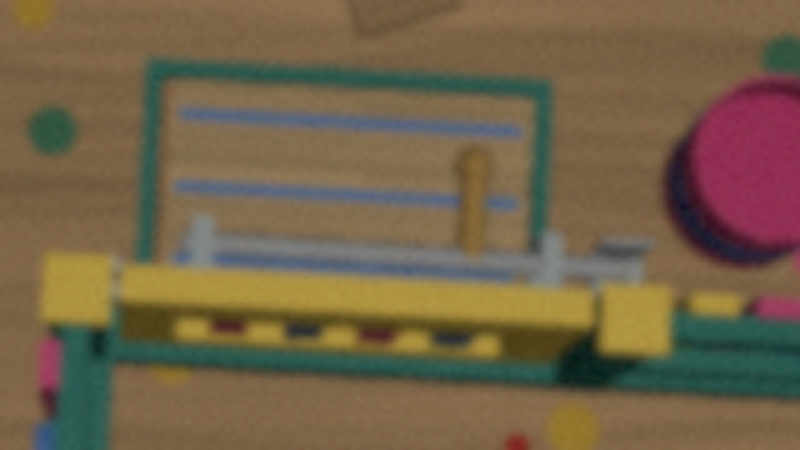

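The crop confirms the target. The blue-striped plywood panel sits in the green frame at world (0.64,-0.015), with the brass knob over it, and the plain green board at (455,340) is only a look-alike. Next I'll move above it for close wrist views.

Emit:
{"op": "drive_tool", "data": {
  "moves": [
    {"tx": 10, "ty": 10, "tz": 30},
    {"tx": 20, "ty": 25, "tz": 25, "az": -0.04},
    {"tx": 22, "ty": 30, "tz": 15, "az": -0.05},
    {"tx": 22, "ty": 32, "tz": 10, "az": -0.05},
    {"tx": 22, "ty": 32, "az": -0.05},
    {"tx": 22, "ty": 32, "az": -0.05},
    {"tx": 22, "ty": 32, "az": -0.05},
    {"tx": 22, "ty": 32, "az": -0.05},
    {"tx": 22, "ty": 32, "az": -0.05},
    {"tx": 22, "ty": 32, "az": -0.05},
    {"tx": 22, "ty": 32, "az": -0.04},
    {"tx": 22, "ty": 32}
  ]
}}

```text
invalid input at $.moves[0]: expected keys ax, ay, az, tx, ty, tz, gripper
```

Emit:
{"op": "drive_tool", "data": {
  "moves": [
    {"tx": 26, "ty": 30, "gripper": 0},
    {"tx": 26, "ty": 30},
    {"tx": 26, "ty": 20},
    {"tx": 26, "ty": 10},
    {"tx": 20},
    {},
    {}
  ]
}}

```text
invalid input at $.moves[0]: expected keys ax, ay, az, tx, ty, tz, gripper
```

Emit:
{"op": "drive_tool", "data": {
  "moves": [
    {"ax": 0, "ay": 0, "az": 0, "tx": 10, "ty": 10, "tz": 30, "gripper": 1},
    {"ax": 0, "ay": 0, "az": -0.04, "tx": 20, "ty": 25, "tz": 25, "gripper": 1},
    {"ax": 0, "ay": 0, "az": -0.05, "tx": 22, "ty": 30, "tz": 15, "gripper": 1},
    {"ax": 0, "ay": 0, "az": -0.05, "tx": 22, "ty": 32, "tz": 10, "gripper": 1},
    {"ax": 0, "ay": 0, "az": -0.05, "tx": 22, "ty": 32, "tz": 0, "gripper": 1},
    {"ax": 0, "ay": 0, "az": -0.05, "tx": 22, "ty": 32, "tz": 0, "gripper": 1},
    {"ax": 0, "ay": 0, "az": -0.05, "tx": 22, "ty": 32, "tz": 0, "gripper": 1},
    {"ax": 0, "ay": 0, "az": -0.05, "tx": 22, "ty": 32, "tz": 0, "gripper": 1},
    {"ax": 0, "ay": 0, "az": -0.05, "tx": 22, "ty": 32, "tz": 0, "gripper": 1},
    {"ax": 0, "ay": 0, "az": -0.05, "tx": 22, "ty": 32, "tz": 0, "gripper": 1},
    {"ax": 0, "ay": 0, "az": -0.04, "tx": 22, "ty": 32, "tz": 0, "gripper": 1},
    {"ax": 0, "ay": 0, "az": 0, "tx": 22, "ty": 32, "tz": 0, "gripper": 1}
  ]
}}

```text
t: 1.1
tool_pos: [0.4782, -0.1457, 0.3111]
orientation: [[0.998, -0.055, -0.0], [-0.055, -0.998, 0.0], [-0.0, -0.0, -1.0]]
contact_force: [1.0, -0.5, 0.6]
finger_gap: 1.001
gripper_force: 0.0
```

Emit:
{"op": "drive_tool", "data": {
  "moves": [
    {"ax": 0, "ay": 0, "az": 0, "tx": 26, "ty": 30, "tz": 0, "gripper": 0},
    {"ax": 0, "ay": 0, "az": 0, "tx": 26, "ty": 30, "tz": 0, "gripper": 0},
    {"ax": 0, "ay": 0, "az": 0, "tx": 26, "ty": 20, "tz": 0, "gripper": 0},
    {"ax": 0, "ay": 0, "az": 0, "tx": 26, "ty": 10, "tz": 0, "gripper": 0},
    {"ax": 0, "ay": 0, "az": 0, "tx": 20, "ty": 0, "tz": 0, "gripper": 0},
    {"ax": 0, "ay": 0, "az": 0, "tx": 0, "ty": 0, "tz": 0, "gripper": 0},
    {"ax": 0, "ay": 0, "az": 0, "tx": 0, "ty": 0, "tz": 0, "gripper": 0}
  ]
}}

```text
t: 1.68
tool_pos: [0.6019, -0.0573, 0.3099]
orientation: [[0.999, -0.052, -0.002], [-0.052, -0.999, 0.0], [-0.002, -0.0, -1.0]]
contact_force: [-1.1, -0.2, -0.2]
finger_gap: 0.006
gripper_force: 0.0
```

```bash
python3 - <<'E'
from h import *
cap('wrist','w1')
p,W=cloud('w1')
R=np.array([[-.9985,.054],[-.054,-.9985]]).T  # columns x_run,y_run -> later
for u,v in [(320,240)]: print(W[v,u])
E
```

```text
[ 0.55457836 -0.05818414  0.03362271]
```

View pics/w1.png

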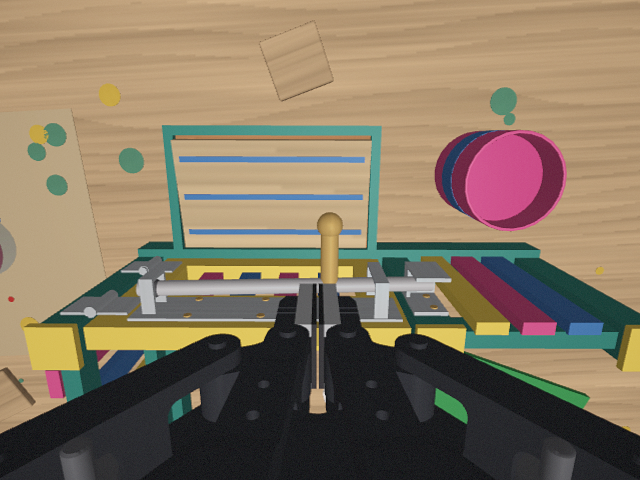

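The wrist view shows the panel with its raised outer edge at rows 137–142, between columns 175 and 371. The ball is at (330,225) and the stem at (329,255). The bolt lies along row 287 and the top rail along row 335.

```bash
python3 - <<'E'
from h import *
p,W=cloud('w1')
O=np.array([.5242,-.0068]);yr=np.array([-.0545,-.9985]);xr=np.array([-.9985,.0545])
def run(q): d=q[...,:2]-O; return np.stack([d@xr,d@yr,q[...,2]],-1)
Q=run(W)
f=lambda q:(q*1000).round(1)
for v in list(range(122,150,2)): print('c270',v,f(W[v,270]),f(Q[v,270]))
for v in range(208,286,5): print('knob',v,f(W[v,330]),f(Q[v,330]))
for u in range(312,350,2): print('stemrow255',u,f(W[255,u]))
print('rail',f(Q[335,[120,200,260]]),f(W[335,[120,200,260]]))
for v in range(318,330): print(v,f(Q[v,230]))
for u in range(160,186,3): print('L',u,f(Q[200,u]))
for u in range(362,386,3): print('R',u,f(Q[200,u]))
p2,V=cloud('t1'); V=run(V)
print('top cam knob'); 
for v in range(215,240,2): print(v,f(V[v,380]))
E
```

```text
c270 122 [684.6  -9.2   0.9] [-160.3   -6.3    0.9]
c270 124 [682.5  -9.    0.8] [-158.2   -6.4    0.8]
c270 126 [679.5 -12.7  33.9] [-155.3   -2.6   33.9]
c270 128 [677.5 -12.6  34.7] [-153.3   -2.5   34.7]
c270 130 [675.5 -12.2  32.7] [-151.4   -2.8   32.7]
c270 132 [673.5 -12.2  33.8] [-149.4   -2.7   33.8]
c270 134 [671.5 -12.1  34.4] [-147.4   -2.7   34.4]
c270 136 [669.5 -10.9  25.4] [-145.3   -3.9   25.4]
c270 138 [667.5 -10.4  22.6] [-143.2   -4.3   22.6]
c270 140 [665.5 -13.4  49.9] [-141.5   -1.1   49.9]
c270 142 [663.6 -13.2  49.7] [-139.5   -1.2   49.7]
c270 144 [661.6 -12.9  48.4] [-137.6   -1.4   48.4]
c270 146 [659.7 -12.8  49.1] [-135.6   -1.3   49.1]
c270 148 [657.7 -12.7  49. ] [-133.6   -1.4   49. ]
knob 208 [591.5 -70.8  40.5] [-70.7  60.2  40.5]
knob 213 [610.7 -67.8 164.9] [-89.7  56.2 164.9]
knob 218 [608.  -67.5 170.6] [-87.   56.  170.6]
knob 223 [604.8 -67.3 172.9] [-83.7  56.  172.9]
knob 228 [601.1 -67.1 173.5] [-80.1  56.  173.5]
knob 233 [596.9 -67.  171.8] [-75.9  56.1 171.8]
knob 238 [592.5 -66.8 169.7] [-71.4  56.2 169.7]
knob 243 [588.7 -66.7 170. ] 
[... 1591 characters left out ...]
[ -77.9 -114.8   33.6]
L 172 [ -77.7 -111.9   32.7]
L 175 [ -78.1 -107.7   35. ]
L 178 [ -77.9 -105.    33.4]
L 181 [-79.  -99.3  40.3]
L 184 [-78.8 -96.6  38.9]
R 362 [-79.5  94.3  41. ]
R 365 [-79.3  97.6  39.9]
R 368 [-79.5 100.7  41.3]
R 371 [-78.4 104.9  34. ]
R 374 [-78.2 108.3  33.2]
R 377 [-78.5 111.3  34.8]
R 380 [-72.8 120.3  -0.6]
R 383 [-72.9 123.6   0.4]
top cam knob
215 [-124.9   71.2   45.7]
217 [-118.1   70.8   51.6]
219 [-89.4  58.  167.4]
221 [-82.8  57.4 174.6]
223 [-77.   57.2 178. ]
225 [-73.5  58.4 169.2]
227 [-67.9  58.3 171.3]
229 [-63.   58.7 170. ]
231 [-57.2  58.5 173.4]
233 [-52.7  59.1 169.8]
235 [-47.9  59.5 167.6]
237 [-41.   58.5 178. ]
239 [-36.4  59.  175.2]
```

Emit:
{"op": "drive_tool", "data": {
  "moves": [
    {"ax": 0, "ay": 0, "az": 0, "tx": 25, "ty": 29, "tz": 0, "gripper": 0},
    {"ax": 0, "ay": 0, "az": 0, "tx": 25, "ty": 28, "tz": 0, "gripper": 0},
    {"ax": 0, "ay": 0, "az": 0, "tx": 0, "ty": 0, "tz": -35, "gripper": 0},
    {"ax": 0, "ay": 0, "az": 0, "tx": 0, "ty": 0, "tz": -35, "gripper": 0},
    {"ax": 0, "ay": 0, "az": 0, "tx": 0, "ty": 0, "tz": -35, "gripper": 0},
    {"ax": 0, "ay": 0, "az": 0, "tx": 0, "ty": 0, "tz": -35, "gripper": 0},
    {"ax": 0, "ay": 0, "az": 0, "tx": 0, "ty": 0, "tz": -35, "gripper": 0},
    {"ax": 0, "ay": 0, "az": 0, "tx": 0, "ty": 0, "tz": -30, "gripper": 0},
    {"ax": 0, "ay": 0, "az": 0, "tx": 0, "ty": 0, "tz": -25, "gripper": 0},
    {"ax": 0, "ay": 0, "az": 0, "tx": 0, "ty": 0, "tz": -15, "gripper": 0},
    {"ax": 0, "ay": 0, "az": 0, "tx": 0, "ty": 0, "tz": 0, "gripper": 0},
    {"ax": 0, "ay": 0, "az": 0, "tx": 0, "ty": 0, "tz": 0, "gripper": 0}
  ]
}}

```text
t: 2.73
tool_pos: [0.6505, -0.0013, 0.0662]
orientation: [[0.999, -0.054, -0.002], [-0.054, -0.999, 0.0], [-0.002, -0.0, -1.0]]
contact_force: [0.1, -0.2, 0.6]
finger_gap: -0.0
gripper_force: 0.0
```

Emit:
{"op": "drive_tool", "data": {
  "moves": [
    {"ax": 0, "ay": 0, "az": 0, "tx": 0, "ty": 0, "tz": -10, "gripper": 0},
    {"ax": 0, "ay": 0, "az": 0, "tx": 0, "ty": 0, "tz": -6, "gripper": 0},
    {"ax": 0, "ay": 0, "az": 0, "tx": 0, "ty": 0, "tz": -4, "gripper": 0},
    {"ax": 0, "ay": 0, "az": 0, "tx": 0, "ty": 0, "tz": -4, "gripper": 0},
    {"ax": 0, "ay": 0, "az": 0, "tx": 0, "ty": 0, "tz": -3, "gripper": 0},
    {"ax": 0, "ay": 0, "az": 0, "tx": 0, "ty": 0, "tz": -2, "gripper": 0},
    {"ax": 0, "ay": 0, "az": 0, "tx": 0, "ty": 0, "tz": 0, "gripper": 0},
    {"ax": 0, "ay": 0, "az": 0, "tx": 0, "ty": 0, "tz": 0, "gripper": 0}
  ]
}}

```text
t: 3.4
tool_pos: [0.6532, -0.0008, 0.0388]
orientation: [[0.999, -0.053, 0.004], [-0.053, -0.999, -0.001], [0.004, 0.0, -1.0]]
contact_force: [2.2, -0.5, 4.3]
finger_gap: -0.002
gripper_force: 2.3
```

Emit:
{"op": "drive_tool", "data": {
  "moves": [
    {"ax": 0, "ay": 0, "az": 0, "tx": 0, "ty": 0, "tz": -2, "gripper": 0},
    {"ax": 0, "ay": 0, "az": 0, "tx": 0, "ty": 0, "tz": -2, "gripper": 0},
    {"ax": 0, "ay": 0, "az": 0, "tx": 0, "ty": 0, "tz": -2, "gripper": 0},
    {"ax": 0, "ay": 0, "az": 0, "tx": 0, "ty": 0, "tz": 0, "gripper": 0},
    {"ax": 0, "ay": 0, "az": 0, "tx": 0, "ty": 0, "tz": 0, "gripper": 0}
  ]
}}

```text
t: 3.82
tool_pos: [0.6535, -0.001, 0.0331]
orientation: [[0.999, -0.053, 0.004], [-0.053, -0.999, -0.001], [0.004, 0.001, -1.0]]
contact_force: [1.4, 0.1, 7.1]
finger_gap: 0.001
gripper_force: 3.4
```

Emit:
{"op": "drive_tool", "data": {
  "moves": [
    {"ax": 0, "ay": 0, "az": 0, "tx": 0, "ty": 0, "tz": -2, "gripper": 0},
    {"ax": 0, "ay": 0, "az": 0, "tx": 0, "ty": 0, "tz": -1, "gripper": 0},
    {"ax": 0, "ay": 0, "az": 0, "tx": 0, "ty": 0, "tz": 0, "gripper": 0},
    {"ax": 0, "ay": 0, "az": 0, "tx": 0, "ty": 0, "tz": 0, "gripper": 0}
  ]
}}

```text
t: 4.15
tool_pos: [0.6536, -0.0011, 0.033]
orientation: [[0.999, -0.053, 0.005], [-0.053, -0.999, -0.001], [0.005, 0.001, -1.0]]
contact_force: [-5.7, 1.0, 24.5]
finger_gap: -0.0
gripper_force: 11.9
```

Emit:
{"op": "drive_tool", "data": {
  "moves": [
    {"ax": 0, "ay": 0, "az": 0, "tx": 0, "ty": 0, "tz": 10, "gripper": 0},
    {"ax": 0, "ay": 0, "az": 0, "tx": 0, "ty": 0, "tz": 30, "gripper": 0},
    {"ax": 0, "ay": 0, "az": 0, "tx": 0, "ty": 0, "tz": 35, "gripper": 0},
    {"ax": 0, "ay": 0, "az": 0, "tx": 0, "ty": 0, "tz": 35, "gripper": 0},
    {"ax": 0, "ay": 0, "az": 0, "tx": 0, "ty": 0, "tz": 35, "gripper": 0},
    {"ax": 0, "ay": 0, "az": 0, "tx": 0, "ty": 0, "tz": 35, "gripper": 0},
    {"ax": 0, "ay": 0, "az": 0, "tx": 0, "ty": 0, "tz": 30, "gripper": 0.5},
    {"ax": 0, "ay": 0, "az": 0, "tx": -15, "ty": -20, "tz": 30, "gripper": 0.5},
    {"ax": 0, "ay": 0, "az": 0, "tx": -25, "ty": -30, "tz": 20, "gripper": 0.5},
    {"ax": 0, "ay": 0, "az": 0, "tx": -25, "ty": -15, "tz": 10, "gripper": 0.5},
    {"ax": 0, "ay": 0, "az": 0, "tx": 0, "ty": 0, "tz": 0, "gripper": 0.5},
    {"ax": 0, "ay": 0, "az": 0, "tx": 0, "ty": 0, "tz": 0, "gripper": 0.5}
  ]
}}

```text
t: 5.15
tool_pos: [0.5873, -0.065, 0.2986]
orientation: [[0.998, -0.055, 0.002], [-0.055, -0.998, -0.0], [0.002, 0.0, -1.0]]
contact_force: [-0.7, 0.1, -0.2]
finger_gap: 0.497
gripper_force: 0.0
```

```bash
python3 - <<'E'
from h import *
s=state();print(s['tool_pos'],s['finger_gap'])
cap('wrist','w2')
p,W=cloud('w2')
O=np.array([.5242,-.0068]);yr=np.array([-.0545,-.9985]);xr=np.array([-.9985,.0545])
d=W[...,:2]-O;x,y,z=d@xr,d@yr,W[...,2]
for a in(-135,-110,-100):
  for b in(-90,-45,0,45,90):
    m=(abs(x*1000-a)<4)&(abs(y*1000-b)<4)&(z<.1);print(a,b,m.sum(),(np.median(z[m])*1000).round(1))
m=(z>.166)&(z<.18)&(x>-.069)&(x<-.045);print('stem',np.nanmedian(W[m],0),y[m].min(),y[m].max())
E
```

```text
[ 0.58729731 -0.06499199  0.29858622] 0.49738110483143017
-135 -90 64 33.4
-135 -45 62 33.3
-135 0 64 33.5
-135 45 64 33.5
-135 90 64 33.4
-110 -90 59 33.2
-110 -45 63 33.6
-110 0 62 33.5
-110 45 63 33.3
-110 90 56 33.6
-100 -90 61 33.4
-100 -45 62 33.6
-100 0 58 33.4
-100 45 64 33.4
-100 90 63 33.2
stem [ 0.57819155 -0.06591648  0.16893886] 0.049796323560952774 0.06240903467153163
```

View pics/w2.png

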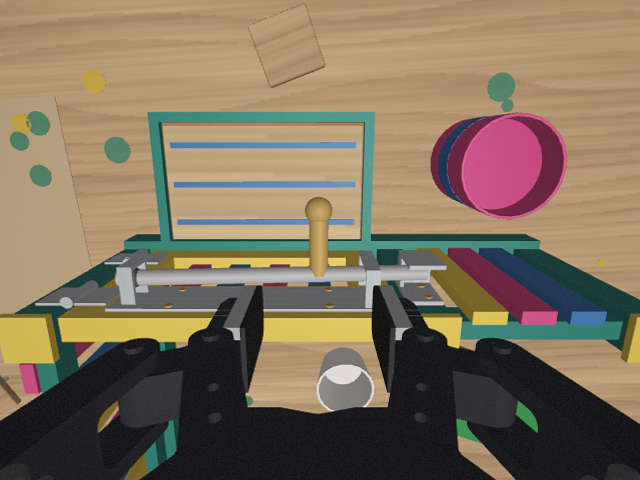

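The panel top reads 33.4 mm everywhere and is level, and the stem is at (318,250) between the open fingers. Next I'll descend on the knob.

Emit:
{"op": "drive_tool", "data": {
  "moves": [
    {"ax": 0, "ay": 0, "az": 0, "tx": -6, "ty": -1.5, "tz": -30, "gripper": 0.5},
    {"ax": 0, "ay": 0, "az": 0, "tx": 0, "ty": 0, "tz": -35, "gripper": 0.5},
    {"ax": 0, "ay": 0, "az": 0, "tx": 0, "ty": 0, "tz": -30, "gripper": 0.5},
    {"ax": 0, "ay": 0, "az": 0, "tx": 0, "ty": 0, "tz": -25, "gripper": 0.5},
    {"ax": 0, "ay": 0, "az": 0, "tx": 0, "ty": 0, "tz": -15, "gripper": 0.5},
    {"ax": 0, "ay": 0, "az": 0, "tx": 0, "ty": 0, "tz": -10, "gripper": 0.5},
    {"ax": 0, "ay": 0, "az": 0, "tx": 0, "ty": 0, "tz": -8, "gripper": 0.5},
    {"ax": 0, "ay": 0, "az": 0, "tx": 0, "ty": 0, "tz": 0, "gripper": 0.5},
    {"ax": 0, "ay": 0, "az": 0, "tx": 0, "ty": 0, "tz": 0, "gripper": 0.5}
  ]
}}

```text
t: 5.95
tool_pos: [0.5824, -0.0654, 0.1444]
orientation: [[0.999, -0.053, 0.0], [-0.053, -0.999, 0.0], [0.0, -0.0, -1.0]]
contact_force: [-0.0, -0.1, 0.9]
finger_gap: 0.498
gripper_force: 0.0
```

Emit:
{"op": "drive_tool", "data": {
  "moves": [
    {"ax": 0, "ay": 0, "az": 0, "tx": -1, "ty": -0.5, "tz": 0, "gripper": 0},
    {"ax": 0, "ay": 0, "az": 0, "tx": 0, "ty": 0, "tz": 0, "gripper": 0},
    {"ax": 0, "ay": 0, "az": 0, "tx": 0, "ty": 0, "tz": 0, "gripper": 0},
    {"ax": 0, "ay": 0, "az": 0, "tx": 0, "ty": 0, "tz": 0, "gripper": 0},
    {"ax": 0, "ay": 0, "az": 0, "tx": 0, "ty": 0, "tz": 0, "gripper": 0},
    {"ax": 0, "ay": 0, "az": 0, "tx": 0, "ty": 0, "tz": 0, "gripper": 0}
  ],
  "squeeze": 50
}}

```text
t: 6.45
tool_pos: [0.5817, -0.0663, 0.1454]
orientation: [[0.999, -0.053, 0.002], [-0.053, -0.999, -0.001], [0.002, 0.0, -1.0]]
contact_force: [0.0, -0.1, 5.5]
finger_gap: 0.144
gripper_force: 48.9
```

Emit:
{"op": "drive_tool", "data": {
  "moves": [
    {"ax": 0, "ay": 0, "az": 0, "tx": 0, "ty": 0, "tz": 3, "gripper": 0},
    {"ax": 0, "ay": 0, "az": 0, "tx": 0, "ty": 0, "tz": 3, "gripper": 0},
    {"ax": 0, "ay": 0, "az": 0, "tx": 0, "ty": 0, "tz": 3, "gripper": 0},
    {"ax": 0, "ay": 0, "az": 0, "tx": 0, "ty": 0, "tz": 0, "gripper": 0},
    {"ax": 0, "ay": 0, "az": 0, "tx": 0, "ty": 0, "tz": 0, "gripper": 0}
  ]
}}

```text
t: 6.87
tool_pos: [0.5808, -0.0663, 0.1529]
orientation: [[0.999, -0.053, -0.0], [-0.053, -0.999, -0.0], [-0.0, 0.0, -1.0]]
contact_force: [1.3, -1.2, -4.3]
finger_gap: 0.143
gripper_force: 48.7
```

Emit:
{"op": "drive_tool", "data": {
  "moves": [
    {"ax": 0, "ay": 0, "az": 0, "tx": 0.2, "ty": 4, "tz": 0.5, "gripper": 0},
    {"ax": 0, "ay": 0, "az": 0, "tx": 0.2, "ty": 4, "tz": 0, "gripper": 0},
    {"ax": 0, "ay": 0, "az": 0, "tx": 0.2, "ty": 4, "tz": 0, "gripper": 0},
    {"ax": 0, "ay": 0, "az": 0, "tx": 0.2, "ty": 4, "tz": 0, "gripper": 0},
    {"ax": 0, "ay": 0, "az": 0, "tx": 0.2, "ty": 4, "tz": 0, "gripper": 0},
    {"ax": 0, "ay": 0, "az": 0, "tx": 0.2, "ty": 4, "tz": -0.5, "gripper": 0},
    {"ax": 0, "ay": 0, "az": 0, "tx": 0.2, "ty": 4, "tz": -0.5, "gripper": 0},
    {"ax": 0, "ay": 0, "az": 0, "tx": 0.2, "ty": 4, "tz": -0.5, "gripper": 0},
    {"ax": 0, "ay": 0, "az": 0, "tx": 0.2, "ty": 4, "tz": -0.5, "gripper": 0},
    {"ax": 0, "ay": 0, "az": 0, "tx": 0.2, "ty": 3, "tz": -0.5, "gripper": 0},
    {"ax": 0, "ay": 0, "az": 0, "tx": 0, "ty": 0, "tz": 0, "gripper": 0},
    {"ax": 0, "ay": 0, "az": 0, "tx": 0, "ty": 0, "tz": 0, "gripper": 0}
  ]
}}

```text
t: 7.87
tool_pos: [0.5829, -0.0266, 0.1513]
orientation: [[0.999, -0.053, -0.0], [-0.053, -0.999, 0.001], [-0.0, -0.001, -1.0]]
contact_force: [2.2, 0.9, -3.3]
finger_gap: 0.142
gripper_force: 49.0
```

```bash
python3 -c "
import numpy as np
r=38.2-147.6j
for k in range(18):
  d=r*(np.exp(1j*.03*(k+1))-np.exp(1j*.03*k));print(k,round(d.real,1),round(d.imag,1))"
```

```text
0 4.4 1.2
1 4.4 1.3
2 4.3 1.5
3 4.3 1.6
4 4.2 1.7
5 4.2 1.9
6 4.1 2.0
7 4.1 2.1
8 4.0 2.2
9 3.9 2.3
10 3.9 2.5
11 3.8 2.6
12 3.7 2.7
13 3.6 2.8
14 3.5 2.9
15 3.4 3.0
16 3.4 3.1
17 3.3 3.2
```

Emit:
{"op": "drive_tool", "data": {
  "moves": [
    {"ax": 0, "ay": 0, "az": 0.03, "tx": 4.4, "ty": 1.2, "tz": 0, "gripper": 0},
    {"ax": 0, "ay": 0, "az": 0.03, "tx": 4.4, "ty": 1.3, "tz": 0, "gripper": 0},
    {"ax": 0, "ay": 0, "az": 0.03, "tx": 4.3, "ty": 1.5, "tz": 0, "gripper": 0},
    {"ax": 0, "ay": 0, "az": 0.03, "tx": 4.3, "ty": 1.6, "tz": 0, "gripper": 0},
    {"ax": 0, "ay": 0, "az": 0.03, "tx": 4.2, "ty": 1.7, "tz": 0, "gripper": 0},
    {"ax": 0, "ay": 0, "az": 0.03, "tx": 4.2, "ty": 1.9, "tz": 0, "gripper": 0},
    {"ax": 0, "ay": 0, "az": 0, "tx": 0, "ty": 0, "tz": 0, "gripper": 0}
  ]
}}

```text
t: 8.45
tool_pos: [0.6081, -0.0175, 0.1508]
orientation: [[0.992, 0.128, -0.002], [0.128, -0.992, 0.001], [-0.002, -0.001, -1.0]]
contact_force: [-2.4, -0.5, -3.0]
finger_gap: 0.144
gripper_force: 49.1
```

Tracking well with small forces, so I'll continue the arc.

Emit:
{"op": "drive_tool", "data": {
  "moves": [
    {"ax": 0, "ay": 0, "az": 0.03, "tx": 4.1, "ty": 2.0, "tz": 0, "gripper": 0},
    {"ax": 0, "ay": 0, "az": 0.03, "tx": 4.1, "ty": 2.1, "tz": 0, "gripper": 0},
    {"ax": 0, "ay": 0, "az": 0.03, "tx": 4.0, "ty": 2.2, "tz": 0, "gripper": 0},
    {"ax": 0, "ay": 0, "az": 0.03, "tx": 3.9, "ty": 2.3, "tz": 0, "gripper": 0},
    {"ax": 0, "ay": 0, "az": 0.03, "tx": 3.9, "ty": 2.5, "tz": 0, "gripper": 0},
    {"ax": 0, "ay": 0, "az": 0.03, "tx": 3.8, "ty": 2.6, "tz": 0, "gripper": 0},
    {"ax": 0, "ay": 0, "az": 0.03, "tx": 3.7, "ty": 2.7, "tz": 0, "gripper": 0},
    {"ax": 0, "ay": 0, "az": 0.03, "tx": 3.6, "ty": 2.8, "tz": 0, "gripper": 0},
    {"ax": 0, "ay": 0, "az": 0.03, "tx": 3.5, "ty": 2.9, "tz": 0, "gripper": 0},
    {"ax": 0, "ay": 0, "az": 0.03, "tx": 3.4, "ty": 3.0, "tz": 0, "gripper": 0},
    {"ax": 0, "ay": 0, "az": 0.03, "tx": 3.4, "ty": 3.1, "tz": 0, "gripper": 0},
    {"ax": 0, "ay": 0, "az": 0, "tx": 0, "ty": 0, "tz": 0, "gripper": 0}
  ]
}}

```text
t: 9.45
tool_pos: [0.6507, 0.0108, 0.1512]
orientation: [[0.896, 0.444, 0.0], [0.444, -0.896, -0.0], [0.0, 0.0, -1.0]]
contact_force: [-3.6, -2.5, -3.8]
finger_gap: 0.147
gripper_force: 48.9
```

Emit:
{"op": "drive_tool", "data": {
  "moves": [
    {"ax": 0, "ay": 0, "az": 0, "tx": 0, "ty": 0, "tz": 0, "gripper": 0},
    {"ax": 0, "ay": 0, "az": 0, "tx": 0, "ty": 0, "tz": 0, "gripper": 0},
    {"ax": 0, "ay": 0, "az": 0, "tx": 0, "ty": 0, "tz": 0, "gripper": 0},
    {"ax": 0, "ay": 0, "az": 0, "tx": 0, "ty": 0, "tz": 0, "gripper": 0},
    {"ax": 0, "ay": 0, "az": 0, "tx": 0, "ty": 0, "tz": 0, "gripper": 0},
    {"ax": 0, "ay": 0, "az": 0, "tx": 0, "ty": 0, "tz": 0, "gripper": 0}
  ]
}}

```text
t: 9.95
tool_pos: [0.65, 0.0101, 0.1513]
orientation: [[0.898, 0.441, -0.0], [0.441, -0.898, 0.0], [-0.0, -0.0, -1.0]]
contact_force: [-5.3, -1.8, -4.0]
finger_gap: 0.148
gripper_force: 48.9
```

```bash
python3 - <<'E'
from h import *
s=state();print(s['tool_pos'],s['contact_force'],s['gripper_force'])
h=np.array([.5447,.1210]);r=s['tool_pos'][:2]-h
print('angle',np.angle(complex(*r))-np.angle(complex(.0382,-.1476)),np.hypot(*r))
cap('wrist','w3')
E
```

```text
[0.6500179  0.01014517 0.15132513] [-5.25804374 -1.81390254 -4.03747882] 48.88787090778351
angle 0.5065394974983097 0.15290733850227964
```

View pics/w3.png

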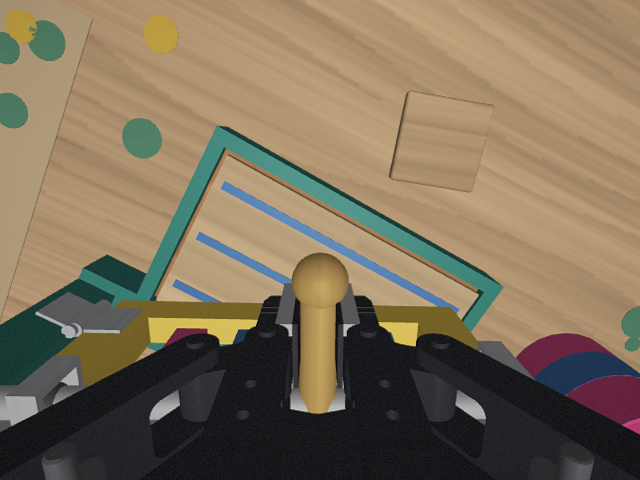

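The picture shows the gate swung out about 0.5 rad over the panel, with the ball at (320,280) held between the pads. I'll check the panel's height and then hand the job in.

```bash
python3 - <<'E'
from h import *
p,W=cloud('w3')
z=[float(np.nanmedian(W[v-3:v+4,u-3:u+4,2])*1000) for u,v in [(235,170),(230,210),(190,275),(330,220),(430,287),(260,235)]]
s=state();print(np.round(z,1),s['t'],s['tool_pos'])
if max(z)<36 and min(z)>31: print(close_job())
E
```

```text
[33.5 33.4 33.1 33.6 33.2 33.4] 10.0 [0.65004779 0.01012715 0.15130998]
the job is handed in; nothing more can be done
None
```

I handed the job in at about 10 s: the panel is level (top about 33.4 mm), the bolt is drawn back about 40 mm, and the gripper is holding the gate about 29° open by the bolt's knob; the judge's verdict wasn't shown.

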